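# Wedge a pitch block tight on the chaser's holding board

## Robot

A 6-joint arm with a two-finger parallel gripper is mounted at the origin on the work surface. World frame = base frame: x ahead of the robot, y to its left, z up, the work surface at z = 0. Lengths are in mm, angles in rad, forces in N, time in s.
With the tool pointing down it reaches from about 300 to 775 mm from the base axis. Payload 14.6 kg.
Tool frame: the origin (TCP) lies between the finger pads; the fingertips stand manip.tip_reach ahead of it and the grasp point (between the pads) lies 5 mm behind it (manip.tip_reach is the distance from the TCP to the fingertips, in mm); z points along the fingers, y is the line along which they close (so a half turn about z gives the same grasp; the last joint's range is limited). The gripper opens to 94 mm and grips with 3 to 60 N. Pads are 16 mm wide; open, the fingers measure 119 mm over their backs; the gripper's body (75 mm by 177 mm) begins 78 mm behind the grasp point.
Start: joints at [1.143, 0.3, 1.521, -0, 1.321, -0.067], TCP at [194.159, 514.579, 219.446] pointing down, gripper open.
Joint ranges: [-3.03, 3.03], [-0.79, 2.21], [0.23, 2.52], [-1.04, 4.18], [0, 3.07], [-2.55, 2.55]. Speed limits (rad/s): [2.22, 2.22, 2.57, 3.14, 3.14, 3.14].

## Interface

Orientations are given as [roll, pitch, yaw] about the fixed x, y, z axes, in that order (R = Rz(yaw) Ry(pitch) Rx(roll)).
In Python, from cell import manip gives the robot as it stands. The module is installed in compiled form; this text tells all that it offers.
- The arm moves only by the shell command python3 -m creep 'ROWS' [FORCE]. ROWS is JSON, a list of rows, each a list of 3 entries, a list of its own where there are three numbers: the opening, from -1 (shut) to 1 (fully open), then the shift along the tool's x, y, z in cm, then the turn about the tool's z in units of 5 degrees (1.0 is 5 degrees). In form: [[grip, [tx, ty, tz], roll], ...]. A call has 1 to 12 rows; each row is the pose to reach, as a shift and turn from the pose commanded when the call began, along the tool's axes at that moment; what a row does not reach only later rows make up. A row lasts 1/10 s, in which the tool goes at most 50 mm and 8.59 degrees, less where a joint would pass 70% of its speed; a pose out of reach is approached as far as the arm can. A call with a gripper value outside its range is refused whole. The fingers move at their own pace and stop on an object; FORCE is the grip in N (left out, the last holds). Time passes only in rows, so rows that repeat a pose let the fingers close. It gives the time, the measured TCP pose, the force, the opening and the grip force at its end, in the units of the state.
- manip.read_state(): the state, without advancing time (a new reading comes with each control period).
- manip.camera(name): name is "scene" or "side" or "wrist"; returns the picture (400x640x3 uint8, red, green, blue); there is no depth.
- manip.camera_params(name): a dict with "fovy" (degrees; the focal length in pixels is half the picture's height over the tangent of half this angle, whatever the lens; pixels are square), "cx", "cy" (the principal point, pixels), "k1" (the pictures are not rectified: a ray, as slopes to the right and down, at radius r is drawn at 1 + k1 r^2 times it, then the intrinsics apply), "origin" and "attitude" of the camera in the world. Camera axes: x right, y down, z forward; pixel columns grow to the right and rows downward; lengths in mm; the calibration is good to about 2 mm. A picture is of the moment at which its call begins: read the wrist's pose just before it. camera_params takes no time and is no camera call; for the wrist camera it gives the pose at the moment of the call.
- manip.sign_off(): hands the job in; it is judged then, once.
The state is a dict: "clock": time; "joints": joint angles; "qd": joint speeds; "effort": joint torques, N m; "eef_pos": TCP position; "eef_rot": TCP orientation; "wrist_force": force on the tool from outside, world axes, zero at the start; "moment": the same for the moment, N m; "finger_gap": finger opening in mm; "finger_force": force on a finger pad.
Only numpy, scipy, OpenCV 4.12 (cv2) and the standard library are available. Lean on these libraries where they do the work, as an engineer would, in place of code of your own. Each camera call takes 0.05 s, during which the arm holds its last target. There are 200 camera calls.

## Task

Make the pitch block fast on the wedge board ready for chasing: bring the block into the corner of the board, flush against the long fence and the end stop, then slide the loose wooden wedge, thin end first and flat on the board, into the wide end of the gap between the block and the slanted cleat, and push it in firmly until it is tight and presses the block on to the fence. Finish while still holding the wedge: keep your grip or push on it, do not let go. Do not touch the brass leaf on the block, and leave the hammer, the tin and the punch where they are.

Things in the scene. Friction and masses are not known exactly. Their poses are not given: they have to be found in the camera images.
- board: fixed plywood base of the wedge board, 300 (x) x 180 (y) x 18 mm, flat on the bench at widely varying yaw; origin at the centre of its underside, z up. It carries three dark hardwood strips, all 14 mm high (tops 32 mm above the bench): fence, stop and cleat. The block is seated when its centre is at board x 25, y 24 mm (either way round). The wedge goes in towards board +x
- fence: the long straight hardwood fence, fixed on the board, 150 x 22 x 14 mm, along the board's x from -50 to 100 mm; its inner face, against which the block is pressed, is the plane y = 55 mm of the board. Origin: the board's centre at the base's top face, axes as the board's
- stop: the short end stop, fixed on the board at right angles to the fence, 20 x 54 x 14 mm, from y 1 to 55 mm; its inner face, which the block's end meets, is the plane x = 80 mm of the board. Origin: the board's centre at the base's top face, axes as the board's
- cleat: the slanted hardwood cleat, fixed on the board, 132 x 24 x 14 mm, across from the fence, from x -30 to 101 mm; its inner face is at board y = -29 mm where x = 80 mm and at y = -38.6 mm where x = -30 mm (5 degrees to the fence). Origin: the board's centre at the base's top face, axes as the board's
- mouth (a point): middle of the wide end of the gap when the block is seated: board x -30, y -22.8 mm, on the base's top face; axes as the board's. The gap, between block and cleat, is 31.6 mm wide here and tapers to 22 mm at board x 80, where it is open too; its middle line points 0.044 rad to the left (seen from above) of board +x. A push of 15 to 25 N along it (not downward) makes the wedge tight
- block: loose pitch block: pale beech, 110 (x) x 62 (y) x 34 mm high, 0.34 kg in all, with a dark pitch bed (98 x 50 x 6 mm) on top. Origin at the centre of its underside. It starts on the base between fence and cleat, a little turned, 8 to 14 mm off the fence and 12 to 35 mm off the stop. Its wooden sides stand 20 mm above fence and cleat, so fingers can take its 62 mm width there
- leaf: the brass acanthus leaf on the pitch, fixed to the block, 60 x 30 mm and about 6 mm high, not to be touched; its origin is above the block's, 40 mm above the block's underside
- wedge: loose hardwood wedge, 180 mm long, 30 mm high, tapering evenly (2.5 degrees each side) from 36.7 mm wide at the butt to 21 mm at the tip; about 0.12 kg. It starts flat on the bench, left or right of the board. Origin at the middle of its underside, x along it towards the thin tip, z up. Seated tight, its tip is at about board x 91 mm (+-10), its butt about x -89
- wedge_tip (a point): the centre of the wedge's thin end face, 90 mm from its middle, 15 mm above its underside
- wedge_butt (a point): the centre of the wedge's thick end face, 90 mm from its middle, 15 mm above its underside
- hammer: bystander: chasing hammer lying on its side, 240 mm long, 28 mm high, head at +x; origin near the middle of its length on the bench
- tin: bystander: black round tin, 79 mm across, 36 mm high; origin at the centre of its underside
- punch: bystander: square steel chasing punch lying on the bench, 116 mm long along x, 9 mm thick; origin near its middle on the bench
There are look-alikes about, which are no part of the job. Leave any green or purple look-alike of the wedge alone.

How it is judged (in metres and radians):
At the end, for the whole second after the job is handed in: Block flush in the corner (2 mm of fence, 3 mm of stop, 0.03 rad); wedge flat in the gap (within 8 mm of the base), tip first from the wide end, tip past board x 60 mm, over 3 N of wedge on block and block on fence, over 2 N on the cleat; fingers on the wedge with over 2 N; nothing moves (x of block in the frame of board between 0.022 and 0.028 m and y of block in the frame of board between 0.022 and 0.027 m and z of block in the frame of board below 0.021 m and angle between the x axis of block and the x axis of board, either way round below 0.03 rad and angle between block's own z axis and vertical below 0.04 rad and x of wedge_tip in the frame of board above 0.06 m and x of wedge_butt in the frame of board below -0.05 m and y of wedge_tip in the frame of board between -0.035 and 0 m and z of wedge in the frame of board below 0.026 m and angle between wedge's own z axis and vertical below 0.06 rad and contact force between wedge and block above 3 N and contact force between wedge and cleat above 2 N and contact force between block and fence above 3 N and contact force between the fingers and wedge above 2 N and linear speed of wedge below 0.01 m/s); the arm keeps its last pose, push and grip.
It fails at once if the robot touches the brass leaf (contact force between any of the fingers, the arm and leaf above 0.5 N).
It fails at once if the hammer, the tin or the punch is moved by more than 30 mm (distance of any of hammer, tin, punch from where it was at the start of the episode above 0.03 m).
It also fails if it takes over 64 s, if anything falls off the work surface, if the arm or the gripper's body presses on something with over 40 N, if the wrist force passes 120 N, or if a joint passes its speed limit or range.

## Working session

There is one attempt and no reset: what is moved stays moved. The work goes in short steps, Python scripts to look and compute and a shell command to move; the robot and the scene stay as the last step left them, time stands still between calls to the robot, and variables do not carry over. Pictures are saved under pics/ and viewed, at most 10 in all, crops included, and the job is handed in when it is done.

```bash
mkdir -p pics
cat > h.py <<'E'
import numpy as np, cv2
from scipy.spatial.transform import Rotation as R
from cell import manip
def att(p):
    a=np.array(p["attitude"],float)
    if a.shape==(3,3): return a
    if a.size==4: raise Exception("quat")
    return R.from_euler('xyz',a).as_matrix()
def ray(p,uv):
    f=200/np.tan(np.radians(p["fovy"])/2)
    d=(np.atleast_2d(uv).astype(float)-[p["cx"],p["cy"]])/f
    u=d.copy()
    for _ in range(30): u=d/(1+p["k1"]*(u**2).sum(1,keepdims=True))
    return np.c_[u,np.ones(len(u))]@att(p).T
def plane(p,uv,z):
    d=ray(p,uv);o=np.array(p["origin"]);t=(z-o[2])/d[:,2]
    return (o+d*t[:,None])[:,:2]
def proj(p,X):
    f=200/np.tan(np.radians(p["fovy"])/2)
    c=(np.atleast_2d(X)-np.array(p["origin"]))@att(p); u=c[:,:2]/c[:,2:]
    return u*(1+p["k1"]*(u**2).sum(1,keepdims=True))*f+[p["cx"],p["cy"]]
def snap(n,f):
    p=manip.camera_params(n);im=manip.camera(n)[...,::-1].copy();cv2.imwrite(f,im);return p,im
E
python3 - <<'E'
from h import *
print(manip.read_state(), manip.tip_reach)
for n in("scene","side","wrist"):
    p,im=snap(n,f"pics/{n}0.png");print(n,p)
E
```

```text
{'clock': 0.0, 'joints': array([ 1.14340921e+00,  3.00475949e-01,  1.52160590e+00, -1.81473618e-05,
        1.32071779e+00, -6.65658921e-02]), 'qd': array([ 1.68124648e-03, -1.55425968e-03,  2.55800926e-03, -1.95969432e-03,
        7.97469757e-05, -9.92380375e-04]), 'effort': array([ 2.11493621e-03, -5.31814098e+01, -3.52730799e+01,  7.08700041e-02,
        2.45360413e-02, -3.86309353e-05]), 'eef_pos': array([194.05409432, 514.34905328, 218.87316866]), 'eef_rot': array([-3.14038717e+00, -6.27464060e-05,  2.78077589e+00]), 'wrist_force': array([ 0.23110999, -0.57578222,  0.26965071]), 'moment': array([-0.043212  ,  0.05747506,  0.00389867]), 'finger_force': 0.0, 'finger_gap': 94.10051156939824} 14.0
scene {'fovy': 52.78382100904501, 'cx': 315.49363982434136, 'cy': 198.51172601631583, 'k1': -0.08942212309161349, 'origin': array([1069.9436794 , -743.69668556,  649.45665296]), 'attitude': array([-2.14736918,  0.02429641,  0.5787377 ])}
side {'fovy': 55.28020843437218, 'cx': 317.30135060249785, 'cy': 198.1320776430753, 'k1': -0.08222917520663099, 'origin': array([ 249.21720061, -565.49013288,  877.81048969]), 'attitude': array([-2.48302133, -0.0040368 , -0.48440933])}
wrist {'fovy': 62.030718190362215, 'cx': 322.6793413910127, 'cy': 189.16454397035295, 'k1': -0.050517840877044806, 'origin': array([114.83453568, 544.9405219 , 384.20167521]), 'attitude': array([2.84872190e+00, 3.72181153e-04, 1.21021623e+00])}
```

View pics/scene0.png

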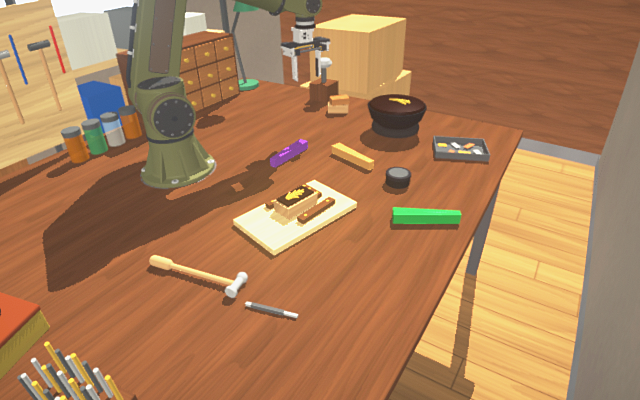

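View pics/side0.png

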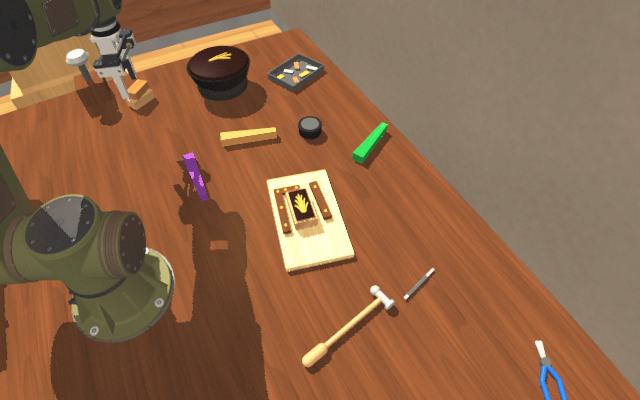

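The side view shows the board at about (310,220), with its fence on the left, stop at the top and cleat on the right. There are three wedge candidates: wood-coloured (248,136), purple (196,177) and green (371,142). Only the wooden one fits "loose wooden wedge", so I'll confirm it in an enlarged crop.

Run:
```python
from h import *
im=cv2.imread("pics/side0.png");c=im[110:280,210:365]
cv2.imwrite("pics/c1.png",cv2.resize(c,None,fx=3.5,fy=3.5,interpolation=cv2.INTER_CUBIC)[:600])
p=manip.camera_params("side");ps=manip.camera_params("scene")
for uv in [(268,181),(325,170),(354,257),(290,270)]: print(uv,plane(p,uv,18))
im2=cv2.imread("pics/scene0.png")
print("scene board",[plane(ps,uv,18) for uv in[(234,221),(274,250),(356,206),(315,181)]])
for nm,i,q,(x0,x1,y0,y1) in(("side",im,p,(210,290,118,152)),("scene",im2,ps,(320,385,138,175))):
    hsv=cv2.cvtColor(i,cv2.COLOR_BGR2HSV);s=hsv[y0:y1,x0:x1]
    m=cv2.inRange(s,(14,60,140),(35,255,255))
    n,l,st,ce=cv2.connectedComponentsWithStats(m);k=1+st[1:,4].argmax()
    cn=cv2.findContours((l==k).astype('uint8'),0,cv2.CHAIN_APPROX_NONE)[0][0]
    ap=cv2.approxPolyDP(cn,1.5,True)[:,0]+[x0,y0]
    print(nm,st[k,4],ap.tolist(),plane(q,ap,30).round().tolist(),plane(q,ap,0).round().tolist())
```

```text
(268, 181) [[462.91116865 145.6406788 ]]
(325, 170) [[632.77879358 106.00819905]]
(354, 257) [[ 556.68866619 -189.65770387]]
(290, 270) [[ 396.40969187 -147.17219045]]
scene board [array([[ 398.93816242, -144.11431903]]), array([[ 564.63340272, -181.75956243]]), array([[643.51792549,  87.23989441]]), array([[470.36268311, 143.14702909]])]
side 711 [[275, 128], [271, 127], [221, 132], [220, 138], [223, 146], [276, 137]] [[570.0, 336.0], [561.0, 346.0], [406.0, 401.0], [394.0, 375.0], [391.0, 336.0], [556.0, 295.0]] [[582.0, 367.0], [572.0, 378.0], [412.0, 435.0], [399.0, 408.0], [396.0, 367.0], [567.0, 325.0]]
scene 557 [[331, 145], [332, 153], [369, 170], [373, 168], [372, 159], [339, 142]] [[393.0, 365.0], [429.0, 313.0], [591.0, 271.0], [596.0, 289.0], [565.0, 343.0], [405.0, 401.0]] [[360.0, 419.0], [398.0, 364.0], [567.0, 320.0], [573.0, 339.0], [541.0, 395.0], [373.0, 457.0]]
```

View pics/c1.png

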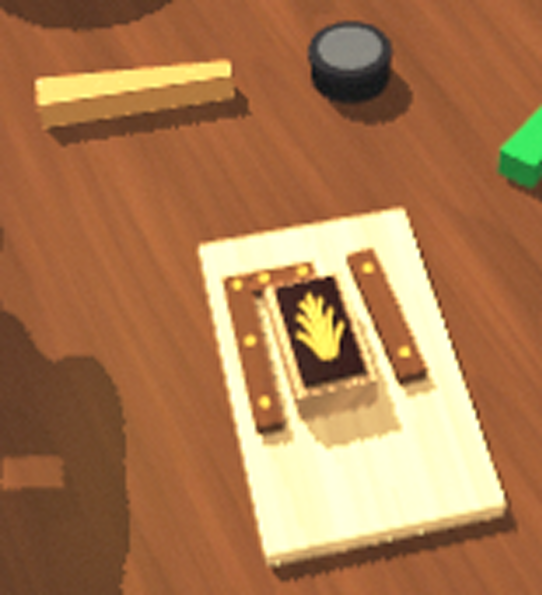

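The crop confirms it: a plain wooden wedge with its thick butt at the left (220,138) and thin tip at the right (275,132). Board +x points up the image, at a world heading of about 77°. I'll move over the board for a wrist view first.

```bash
python3 -m creep '[[1,[-48.9,-38.7,0],16.4],[1,[-48.9,-38.7,0],16.4],[1,[-48.9,-38.7,0],16.4],[1,[-48.9,-38.7,0],16.4],[1,[-48.9,-38.7,0],16.4],[1,[-48.9,-38.7,0],16.4],[1,[-48.9,-38.7,0],16.4],[1,[-48.9,-38.7,0],16.4],[1,[-48.9,-38.7,0],16.4],[1,[-48.9,-38.7,0],16.4],[1,[-48.9,-38.7,0],16.4],[1,[-48.9,-38.7,0],16.4]]' && python3 -m creep '[[1,[0,0,0],0],[1,[0,0,0],0]]'
python3 - <<'E'
from h import *
s=manip.read_state();print(s['eef_pos'],s['eef_rot'],s['joints'])
p,im=snap("wrist","pics/w1.png");print(p)
E
```

```text
clock: 1.35
eef_pos: [503.5, -2.0, 219.4]
eef_rot: [3.142, -0.0, 1.349]
wrist_force: [0.3, 0.9, 0.8]
finger_gap: 94.1
finger_force: 0.0
clock: 1.55
eef_pos: [502.8, -0.5, 218.9]
eef_rot: [-3.14, 0.0, 1.348]
wrist_force: [0.1, 0.5, -0.6]
finger_gap: 94.0
finger_force: 0.0
[ 5.02807208e+02 -4.93689941e-01  2.18886777e+02] [-3.14040034e+00  2.75000334e-05  1.34764868e+00] [-7.39143914e-02  1.95822446e-01  1.65209744e+00  1.55979789e-04
  1.29485592e+00  1.49190685e-01]
{'fovy': 62.030718190362215, 'cx': 322.6793413910127, 'cy': 189.16454397035295, 'k1': -0.050517840877044806, 'origin': array([521.51500776,  82.49159028, 384.14241034]), 'attitude': array([ 2.84930183e+00,  1.04287739e-03, -2.22877439e-01])}
```

View pics/w1.png

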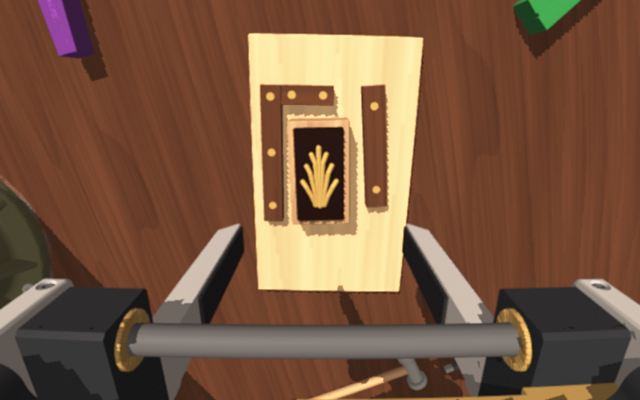

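The wrist view shows the whole board, with corners (249,34), (422,38), (401,291) and (258,290). The block's dark pitch bed spans about (292–346, 127–221). Next I'll measure both.

```bash
cat >> h.py <<'E'
def board(p,im):
    m=cv2.inRange(cv2.cvtColor(im,cv2.COLOR_BGR2HSV),(12,25,190),(35,190,255))
    n,l,st,ce=cv2.connectedComponentsWithStats(m);k=1+st[1:,4].argmax()
    cn=max(cv2.findContours((l==k).astype('uint8'),0,cv2.CHAIN_APPROX_NONE)[0],key=cv2.contourArea)[:,0]
    w=plane(p,cn,18).astype('float32');return m,w
def quad(w):  # centre,size,long-axis heading
    (c,s,a)=cv2.minAreaRect(w.astype('float32'));b=cv2.boxPoints((c,s,a))
    e=[b[1]-b[0],b[2]-b[1]];e=max(e,key=np.linalg.norm)
    h=np.degrees(np.arctan2(e[1],e[0]))%180
    return np.array(c),sorted(s),h
def toB(c,h,q):
    a=np.radians(h);M=np.array([[np.cos(a),np.sin(a)],[-np.sin(a),np.cos(a)]]);return (np.atleast_2d(q)-c)@M.T
def block(p,im,c,h):  # block pose in board frame from the pitch bed, z=58
    x0,x1,y0,y1=240,420,60,285
    b=proj(p,[[*(c),45]])[0]
    m=cv2.inRange(im,(0,0,0),(75,60,75))
    mm=np.zeros_like(m);cv2.fillConvexPoly(mm,cv2.convexHull(proj(p,np.c_[BC(c,h,[[-75,-25],[78,-25],[78,58],[-75,58]]),[58]*4]).astype(int)),255)
    m&=mm;m=cv2.morphologyEx(m,cv2.MORPH_OPEN,np.ones((3,3)))
    n,l,st,ce=cv2.connectedComponentsWithStats(m);k=1+st[1:,4].argmax()
    cn=max(cv2.findContours((l==k).astype('uint8'),0,cv2.CHAIN_APPROX_NONE)[0],key=cv2.contourArea)[:,0]
    C,s,hh=quad(plane(p,cn,58));return toB(c,h,C)[0],s,hh,cn
def BC(c,h,q):
    a=np.radians(h);M=np.array([[np.cos(a),-np.sin(a)],[np.sin(a),np.cos(a)]]);return np.atleast_2d(q)@M.T+c
E
python3 - <<'E'
from h import *
im=cv2.imread("pics/w1.png");p=manip.camera_params("wrist")
m,w=board(p,im);c,s,h=quad(w);print("board",c,s,h)
C,s,hh,cn=block(p,im,c,h);print("block",C,s,hh,cn.min(0),cn.max(0),BC(c,h,C))
# screws check: strips dark outer corners, expected pixel of fence/stop/cleat corners
for nm,q in(("fence",[[-50,55],[100,55],[100,77],[-50,77]]),("stop",[[80,1],[100,1]]),("cleat",[[80,-29],[-30,-38.6]])):
    print(nm,proj(p,np.c_[BC(c,h,q),[32]*len(q)]).round(1).tolist())
E
```

```text
board [509.68731689 -11.51698303] [179.741943359375, 299.6280212402344] 76.165016
block [10.92747953 13.59756137] [47.992313385009766, 96.21812438964844] 78.31668 [294 128] [343 220] [[499.09729016   2.34500869]]
fence [[282.3, 221.1], [280.3, 83.6], [258.7, 83.2], [263.1, 220.7]]
stop [[333.0, 104.7], [333.5, 84.6]]
cleat [[362.0, 105.4], [365.3, 206.1]]
```

```bash
python3 -m creep '[[1,[0.2,-0.42,4],-0.22],[1,[0.2,-0.42,8],-0.22],[1,[0.2,-0.42,12],-0.22],[1,[0.2,-0.42,15],-0.22],[1,[0.2,-0.42,16.6],-0.22],[1,[0.2,-0.42,16.6],-0.22],[0.2,[0.2,-0.42,16.6],-0.22],[-0.2,[0.2,-0.42,16.6],-0.22],[-0.2,[0.2,-0.42,16.6],-0.22],[-0.2,[0.2,-0.42,16.6],-0.22],[-0.2,[0.2,-0.42,16.6],-0.22],[-0.2,[0.2,-0.42,16.6],-0.22]]' 20; python3 -c "
from cell import manip
s=manip.read_state();print(s['eef_pos'],s['eef_rot'])"
```

```text
clock: 2.8
eef_pos: [499.5, 3.0, 54.0]
eef_rot: [3.141, -0.0, 1.369]
wrist_force: [-1.6, 1.1, 7.1]
finger_gap: 61.7
finger_force: 20.0
[499.49238414   2.98306975  53.99948662] [ 3.14083132e+00 -1.92488671e-04  1.36872548e+00]
```

```bash
python3 -m creep '[[-0.2,[0.3,-0.2,0],0.2],[-0.2,[0.6,-0.4,0],0.45],[-0.2,[0.9,-0.6,0],0.45],[-0.2,[1.2,-0.75,0],0.45],[-0.2,[1.35,-0.9,0],0.45],[-0.2,[1.45,-1.0,0],0.45],[-0.2,[1.5,-1.05,0],0.45],[-0.2,[1.55,-1.08,0],0.45],[-0.2,[1.55,-1.08,0],0.45],[-0.2,[1.55,-1.08,0],0.45]]' 20; python3 -c "
from cell import manip
s=manip.read_state();print(s['eef_pos'],s['eef_rot'])"
```

```text
clock: 3.8
eef_pos: [493.3, 19.0, 54.1]
eef_rot: [3.137, 0.001, 1.329]
wrist_force: [7.6, -14.0, 1.8]
finger_gap: 62.1
finger_force: 20.0
[493.26690284  18.96916924  54.13775714] [3.13718462e+00 1.23431182e-03 1.32862692e+00]
```

```bash
python3 -m creep '[[0.6,[0,0,0],0],[1,[0,0,0],0],[1,[0,0,0],0],[1,[0,0,-3],0],[1,[0,0,-7],0],[1,[0,0,-12],0],[1,[0,0,-17],0],[1,[0,0,-17],0],[1,[0,0,-17],0]]'
python3 - <<'E'
from h import *
p,im=snap("wrist","pics/w2.png")
m,w=board(p,im);c,s,h=quad(w);print("board",c,s,h)
C,s,hh,cn=block(p,im,c,h);print("block",C,s,hh-h)
C,s,hh,cn=block(p,im,np.array([509.69,-11.52]),76.17);print("block",C,s,hh)
E
```

```text
clock: 4.7
eef_pos: [491.8, 20.6, 223.9]
eef_rot: [3.14, -0.0, 1.33]
wrist_force: [-0.7, 0.3, -0.4]
finger_gap: 94.2
finger_force: 0.0
board [554.49200439 -42.33576965] [280.55902099609375, 336.58935546875] 76.11574
block [37.28726245 54.61572067] [9.039365768432617, 82.76365661621094] 0.066474915
block [24.10455789 23.13958768] [47.925048828125, 94.70943450927734] 76.15823
```

The block is seated, reading (24.1, 23.1) with its yaw aligned, against a target of (25, 24). Now the wedge.

```bash
python3 -m creep '[[1,[31,-9.4,0],15],[1,[31,-9.4,0],15],[1,[31,-9.4,0],15],[1,[31,-9.4,0],15],[1,[31,-9.4,0],15],[1,[31,-9.4,0],15],[1,[31,-9.4,0],15],[1,[31,-9.4,0],15],[1,[31,-9.4,0],15],[1,[31,-9.4,0],15],[1,[31,-9.4,0],15],[1,[31,-9.4,0],15]]'
python3 - <<'E'
from h import *
s=manip.read_state();print(s['eef_pos'],s['eef_rot'],s['joints'])
p,im=snap("wrist","pics/w3.png")
q=proj(p,[[483,363,15]])[0];print(q)
m=cv2.inRange(cv2.cvtColor(im,cv2.COLOR_BGR2HSV),(14,80,150),(35,255,255))
n,l,st,ce=cv2.connectedComponentsWithStats(m)
for k in range(1,n):
    if st[k,4]>800:
        cn=max(cv2.findContours((l==k).astype('uint8'),0,cv2.CHAIN_APPROX_NONE)[0],key=cv2.contourArea)
        print(st[k],cv2.approxPolyDP(cn,2.5,True)[:,0].tolist())
E
```

```text
clock: 5.95
eef_pos: [474.3, 343.6, 222.2]
eef_rot: [3.141, 0.002, 0.023]
wrist_force: [-0.1, 0.8, 0.1]
finger_gap: 94.0
finger_force: 0.0
[474.25329911 343.63870814 222.15483978] [3.14055990e+00 1.85352980e-03 2.25337912e-02] [5.64473639e-01 3.78963343e-01 1.40935895e+00 7.29600846e-05
 1.35539100e+00 2.11271955e+00]
[306.29536356 157.7366036 ]
[ 480   24  160  187 5931] [[548, 24], [588, 38], [551, 24], [539, 28], [508, 110], [513, 111], [502, 124], [480, 180], [581, 210], [487, 184], [482, 179], [495, 155], [524, 155], [540, 149], [542, 153], [529, 182], [556, 121], [597, 123], [593, 129], [598, 130], [591, 132], [592, 138], [587, 140], [589, 150], [594, 133], [600, 129], [607, 131], [611, 128], [613, 133], [625, 133], [625, 137], [632, 136], [634, 140], [637, 137], [639, 141], [639, 113], [567, 94], [582, 101], [548, 100], [543, 90], [521, 89], [521, 82], [539, 43], [534, 44]]
[ 271   77   74  160 4137] [[328, 77], [271, 227], [299, 236], [344, 83]]
```

View pics/w3.png

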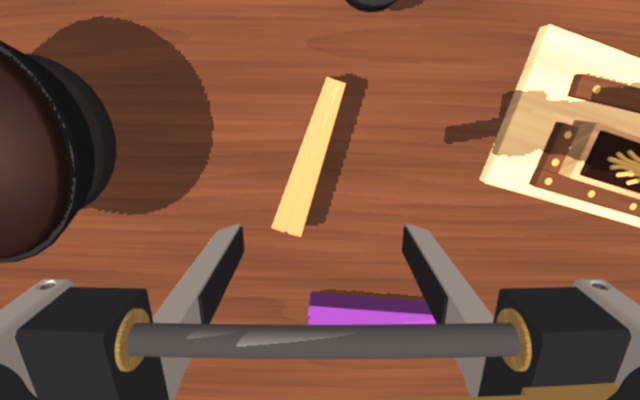

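The wrist view shows the wooden wedge alone, with its tip at (328,77)–(344,83) and butt at (271,227)–(299,236). The bowl is to its left and the purple look-alike is below.

Run:
```python
from h import *
p=manip.camera_params("wrist")
w=plane(p,[(328,77),(344.5,83),(299.5,236),(271,227)],30);print(w.round(1).tolist())
t=(w[0]+w[1])/2;b=(w[2]+w[3])/2;d=t-b;L=np.linalg.norm(d)
h=np.arctan2(d[1],d[0]);c=(t+b)/2
print("len",L,"widths",np.linalg.norm(w[0]-w[1]),np.linalg.norm(w[2]-w[3]),"head",h,np.degrees(h),"c",c)
s=manip.read_state();y=s['eef_rot'][2];P=s['eef_pos'][:2]
for g in(0,-15,-30):
    T=c+g*d/L;D=T-P
    print(g,T,"tx,ty mm",D@[np.cos(y),np.sin(y)],D@[np.sin(y),-np.cos(y)],"turn units",np.degrees(y-h)/5,"j6",np.arctan2(T[1],T[0])+np.pi/2-h)
```

```text
[[570.9, 340.9], [565.4, 323.8], [392.6, 369.6], [403.3, 402.9]]
len 178.48968195829772 widths 18.003706028907928 34.92187421241466 head -0.3065761057071785 -17.56551695657792 c [483.05397886 359.31280568]
0 [483.05397886 359.31280568] tx,ty mm 9.027421808660668 -15.455412958847141 turn units 3.769281875104679 j6 2.5169167170303863
-15 [468.75339175 363.83974816] tx,ty mm -5.168396924493165 -20.300898537758478 turn units 3.769281875104679 j6 2.5374229402038733
-30 [454.45280463 368.36669064] tx,ty mm -19.364215657647055 -25.146384116669875 turn units 3.769281875104679 j6 2.558526517231372
```

```bash
python3 -m creep '[[1,[0.9,-1.55,2],1.7],[1,[0.9,-1.55,6],3.4],[1,[0.9,-1.55,10],3.77],[1,[0.9,-1.55,14],3.77],[1,[0.9,-1.55,17.5],3.77],[1,[0.9,-1.55,20.1],3.77],[1,[0.9,-1.55,20.1],3.77],[0,[0.9,-1.55,20.1],3.77],[-0.7,[0.9,-1.55,20.1],3.77],[-0.7,[0.9,-1.55,20.1],3.77],[-0.7,[0.9,-1.55,20.1],3.77],[-0.7,[0.9,-1.55,20.1],3.77]]' 25; python3 -m creep '[[-0.7,[0,0,0],0],[-0.7,[0,0,0],0],[-0.7,[0,0,-3],0],[-0.7,[0,0,-6],0],[-0.7,[0,0,-10],0],[-0.7,[0,0,-10],0]]';  python3 -c "
from cell import manip
s=manip.read_state();print(s['eef_pos'],s['eef_rot'],s['joints'])"
```

```text
clock: 7.2
eef_pos: [483.4, 359.6, 23.1]
eef_rot: [-3.141, -0.001, -0.308]
wrist_force: [-0.3, -0.4, 0.4]
finger_gap: 56.9
finger_force: 0.0
clock: 7.8
eef_pos: [485.0, 360.7, 127.9]
eef_rot: [-3.135, -0.005, -0.308]
wrist_force: [0.3, 0.0, 0.2]
finger_gap: 14.7
finger_force: 0.0
[485.04106746 360.72002602 127.90011613] [-3.1352125  -0.0052275  -0.30831193] [ 5.78874088e-01  5.00080733e-01  1.46313868e+00 -2.51013372e-05
  1.17012507e+00  2.45797536e+00]
```

The fingers were still closing when the lift began, so the grasp missed. I'll reopen and measure again.

```bash
python3 -m creep '[[1,[-1,0,-8],0],[1,[-1,0,-8],0],[1,[-1,0,-8],0],[1,[-1,0,-8],0],[1,[-1,0,-8],0],[1,[-1,0,-8],0],[1,[-1,0,-8],0]]'
cat > wd.py <<'E'
from h import *
import sys
p,im=snap("wrist",sys.argv[1])
m=cv2.inRange(cv2.cvtColor(im,cv2.COLOR_BGR2HSV),(14,80,150),(35,255,255))
n,l,st,ce=cv2.connectedComponentsWithStats(m)
for k in range(1,n):
    if st[k,4]>800:
        cn=max(cv2.findContours((l==k).astype('uint8'),0,cv2.CHAIN_APPROX_NONE)[0],key=cv2.contourArea)
        ap=cv2.approxPolyDP(cn,3,True)[:,0]
        if len(ap)<7: print(st[k],ap.tolist(),plane(p,ap,30).round(1).tolist())
s=manip.read_state();print(s['eef_pos'],s['eef_rot'],s['joints'])
E
python3 wd.py pics/w4.png
```

```text
clock: 8.5
eef_pos: [473.6, 362.4, 201.4]
eef_rot: [3.14, 0.001, -0.309]
wrist_force: [-0.7, 0.5, 0.7]
finger_gap: 67.0
finger_force: 0.0
[ 307   73   34  171 4451] [[312, 73], [307, 241], [337, 243], [340, 233], [333, 74]] [[571.4, 342.4], [405.1, 402.9], [392.6, 371.9], [403.2, 365.2], [564.4, 323.5]]
[473.62854285 362.40984822 201.67689943] [ 3.14069429e+00  7.35535378e-04 -3.08542019e-01] [5.91727082e-01 4.17917808e-01 1.40344091e+00 1.86202775e-05
 1.32139486e+00 2.47106049e+00]
```

```bash
python3 -m creep '[[0.3,[1,-0.1,4],0],[0.3,[1,-0.1,8],0],[0.3,[1,-0.1,12],0],[0.3,[1,-0.1,15.5],0],[0.3,[1,-0.1,18],0],[0.3,[1,-0.1,18],0],[-0.7,[1,-0.1,18],0],[-0.7,[1,-0.1,18],0],[-0.7,[1,-0.1,18],0],[-0.7,[1,-0.1,18],0],[-0.7,[1,-0.1,18],0],[-0.7,[1,-0.1,18],0]]' 25; python3 -m creep '[[-0.7,[0,0,0],0],[-0.7,[0,0,0],0],[-0.7,[0,0,0],0],[-0.7,[0,0,0],0]]';  python3 -c "
from cell import manip
s=manip.read_state();print(s['eef_pos'],s['eef_rot'],s['joints'])"
```

```text
clock: 9.75
eef_pos: [483.8, 360.6, 23.3]
eef_rot: [-3.141, -0.001, -0.308]
wrist_force: [-1.6, -1.2, 6.3]
finger_gap: 29.2
finger_force: 25.0
clock: 10.15
eef_pos: [483.8, 360.6, 23.3]
eef_rot: [-3.141, -0.001, -0.308]
wrist_force: [-1.2, -1.4, 7.1]
finger_gap: 29.1
finger_force: 25.0
[483.83808944 360.5660836   23.29640125] [-3.14095124e+00 -6.33911089e-04 -3.08415257e-01] [ 5.79780182e-01  6.37225797e-01  1.52145876e+00 -1.04932219e-04
  9.82010523e-01  2.45904980e+00]
```

```bash
python3 -m creep '[[-0.7,[0,0,-1],0],[-0.7,[0,0,-4],0],[-0.7,[0,0,-8],0],[-0.7,[0,0,-12],0],[-0.7,[0,0,-12],0]]' && python3 -m creep '[[-0.7,[17.1,45.5,0],-19.27],[-0.7,[17.1,45.5,0],-19.27],[-0.7,[17.1,45.5,0],-19.27],[-0.7,[17.1,45.5,0],-19.27],[-0.7,[17.1,45.5,0],-19.27],[-0.7,[17.1,45.5,0],-19.27],[-0.7,[17.1,45.5,0],-19.27],[-0.7,[17.1,45.5,0],-19.27],[-0.7,[17.1,45.5,0],-19.27],[-0.7,[17.1,45.5,0],-19.27],[-0.7,[17.1,45.5,0],-19.27],[-0.7,[17.1,45.5,0],-19.27]]' && python3 -m creep '[[-0.7,[0,0,0],0],[-0.7,[0,0,0],0]]'
python3 - <<'E'
from h import *
s=manip.read_state();y=s['eef_rot'][2];P=s['eef_pos'];print(P,y,np.degrees(y),s['joints'])
c=np.array([509.69,-11.52]);h=76.17
print("board",toB(c,h,P[:2]),np.degrees(y)-h)
T=BC(c,h,[[-110,-26.3]])[0];D=T-P[:2]
print("tx,ty",D@[np.cos(y),np.sin(y)],D@[np.sin(y),-np.cos(y)],"turn",(np.degrees(y)-78.69)/5)
p,im=snap("wrist","pics/w5.png")
E
```

```text
clock: 10.65
eef_pos: [485.3, 361.7, 148.8]
eef_rot: [-3.134, -0.006, -0.308]
wrist_force: [0.4, 0.2, -2.0]
finger_gap: 29.1
finger_force: 25.0
clock: 11.85
eef_pos: [507.9, -128.2, 142.1]
eef_rot: [-3.141, 0.0, 1.359]
wrist_force: [-0.4, 0.3, -1.3]
finger_gap: 28.8
finger_force: 25.0
clock: 12.05
eef_pos: [508.2, -124.6, 142.2]
eef_rot: [-3.141, -0.0, 1.352]
wrist_force: [-0.0, 0.7, -1.8]
finger_gap: 28.8
finger_force: 25.0
[ 508.16656942 -124.5738422   142.22066208] 1.352133833020675 77.47156196893145 [-3.10448082e-01  3.19286423e-01  1.68505144e+00  7.99314673e-05
  1.13779678e+00 -9.18191794e-02]
board [[-110.14049039  -25.54534114]] 1.301561968931452
tx,ty 0.1233123796120633 0.7576553354725756 turn -0.24368760621370883
```

View pics/w5.png

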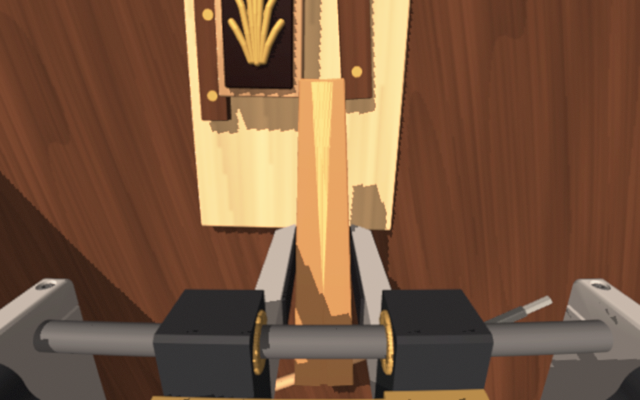

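The wedge is held with its tip at about (300–344, 79), in line with the mouth of the gap. I'll check the wedge's heading in the grip and whether the hammer and punch are clear.

Run:
```python
from h import *
c=np.array([509.69,-11.52]);h=76.17
ps=manip.camera_params("side");p=manip.camera_params("wrist")
print("hammer",toB(c,h,plane(ps,[(375,290),(392,307),(305,362)],14)).round(),"punch",toB(c,h,plane(ps,[(406,299),(434,270)],5)).round())
im=cv2.imread("pics/w5.png")
m=cv2.inRange(cv2.cvtColor(im,cv2.COLOR_BGR2HSV),(8,60,120),(30,255,255))
for r in(85,100,140,180,210):
    row=im[r,285:365].astype(int);g=np.abs(np.diff(row.sum(1)));i=np.argsort(-g)[:4];print(r,sorted((i+285).tolist()),g[i])
t=plane(p,[(300,79.5),(344.5,79.5)],149);print("tip",toB(c,h,t),toB(c,h,t.mean(0)), np.linalg.norm(t[0]-t[1]))
```

```text
hammer [[-259. -112.]
 [-310. -137.]
 [-383.   91.]] punch [[-296. -180.]
 [-241. -279.]]
85 [292, 293, 343, 344] [153 150 120  79]
100 [298, 311, 343, 344] [99 74 62 49]
140 [296, 297, 313, 346] [97 56 54 49]
180 [296, 297, 347, 348] [110  65  48  41]
210 [296, 326, 348, 350] [111  87  64  61]
tip [[-20.73507272 -12.89299769]
 [-20.25684961 -33.14790425]] [[-20.49596116 -23.02045097]] 20.260551245743418
```

```bash
python3 -m creep '[[-0.7,[1,0,1],-0.22],[-0.7,[2,0.03,3],-0.22],[-0.7,[2,0.03,5],-0.22],[-0.7,[2,0.03,7],-0.22],[-0.7,[2,0.03,8.5],-0.22],[-0.7,[2,0.03,9.5],-0.22],[-0.7,[2,0.03,9.8],-0.22],[-0.7,[2,0.03,10.0],-0.22],[-0.7,[2,0.03,10.1],-0.22],[-0.7,[2,0.03,10.1],-0.22]]'
cat > st.py <<'E'
from h import *
s=manip.read_state();y=s['eef_rot'][2];P=s['eef_pos'];f=s['wrist_force']
c=np.array([509.69,-11.52]);h=76.17
print("TCP board",toB(c,h,P[:2]).round(2),"z",P[2].round(2),"rel yaw deg",round(np.degrees(y)-h,2),"F board",toB(np.zeros(2),h,f[:2]).round(1),f[2].round(1),s['finger_gap'],s['finger_force'],s['clock'])
E
python3 st.py
```

```text
clock: 13.1
eef_pos: [513.1, -105.5, 41.9]
eef_rot: [3.141, 0.0, 1.375]
wrist_force: [-0.5, -1.0, -1.1]
finger_gap: 28.8
finger_force: 25.0
TCP board [[-90.46 -25.83]] z 41.89 rel yaw deg 2.64 F board [[-1.1  0.2]] -1.1 28.8150284397338 24.97442364692688 13.1
```

```bash
python3 -m creep '[[-0.7,[0.5,-0.04,0.05],0],[-0.7,[1,-0.04,0.05],0],[-0.7,[1.5,-0.04,0.05],0],[-0.7,[2,-0.04,0.05],0],[-0.7,[2.5,-0.04,0.05],0],[-0.7,[3,-0.04,0.05],0],[-0.7,[3.5,-0.04,0.05],0],[-0.7,[3.9,-0.04,0.05],0],[-0.7,[3.9,-0.04,0.05],0]]'; python3 st.py
```

```text
clock: 14.0
eef_pos: [520.5, -66.5, 41.3]
eef_rot: [3.141, -0.0, 1.376]
wrist_force: [0.2, 1.6, 5.5]
finger_gap: 29.0
finger_force: 25.0
TCP board [[-50.8  -23.62]] z 41.31 rel yaw deg 2.67 F board [[1.6 0.2]] 5.5 29.048996535075553 25.010932087898254 14.0
```

```bash
python3 -m creep '[[0.35,[0,0,-0.05],0],[0.35,[0,0,-0.05],0],[0.35,[0,0,-0.05],0],[0.35,[0,0,-0.1],0],[0.35,[-1.5,0,-0.1],0],[0.35,[-3,0,-0.1],0],[0.35,[-4.5,0,-0.1],0],[0.35,[-6,0,-0.1],0],[0.35,[-6,0,-0.1],0]]' && python3 -m creep '[[-0.7,[0,0,0],0],[-0.7,[0,0,0],0],[-0.7,[0,0,0],0],[-0.7,[0,0,0],0],[-0.7,[0,0,0],0],[-0.7,[0,0,0],0],[-0.7,[0,0,0],0]]' 40; python3 st.py; python3 -c "
from h import *
snap('wrist','pics/w6.png')"
```

```text
clock: 14.9
eef_pos: [508.0, -128.2, 42.0]
eef_rot: [3.141, 0.0, 1.373]
wrist_force: [-0.0, 0.1, -1.1]
finger_gap: 63.5
finger_force: 0.0
clock: 15.6
eef_pos: [508.5, -125.9, 42.0]
eef_rot: [3.142, -0.0, 1.376]
wrist_force: [0.1, 0.6, 0.3]
finger_gap: 33.8
finger_force: 40.0
TCP board [[-111.37  -26.16]] z 41.97 rel yaw deg 2.66 F board [[0.6 0.1]] 0.3 33.835940011634925 39.97963607311249 15.6
```

View pics/w6.png

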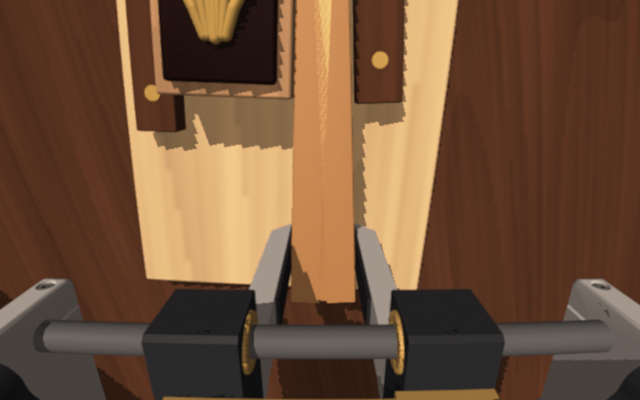

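The wedge lies in the gap between block and cleat at (293–355, 0–100), gripped near its butt. Now I'll slide it in.

```bash
python3 -m creep '[[-0.7,[0.6,0,0.05],0],[-0.7,[1.2,0,0.05],0],[-0.7,[1.8,0,0.05],0],[-0.7,[2.4,0,0.05],0],[-0.7,[3,0,0.05],0],[-0.7,[3.5,0,0.05],0],[-0.7,[3.9,0,0.05],0],[-0.7,[4.2,0,0.05],0],[-0.7,[4.5,0,0.05],0],[-0.7,[4.6,0,0.05],0],[-0.7,[4.6,0,0.05],0]]'; python3 st.py
```

```text
clock: 16.75
eef_pos: [518.1, -81.0, 41.9]
eef_rot: [3.14, 0.0, 1.376]
wrist_force: [2.9, -3.0, 5.0]
finger_gap: 34.5
finger_force: 39.9
TCP board [[-65.41 -24.77]] z 41.94 rel yaw deg 2.64 F board [[-2.3 -3.5]] 5.0 34.450341142425216 39.929335713386536 16.75
```

```bash
python3 -m creep '[[-0.7,[0.1,0,0],0],[-0.7,[0.2,0,0],0],[-0.7,[0.3,0,0],0],[-0.7,[0.4,0,0],0],[-0.7,[0.4,0,0],0],[-0.7,[0.4,0,0],0]]'; python3 st.py
```

```text
clock: 17.35
eef_pos: [519.0, -77.3, 42.0]
eef_rot: [3.139, 0.0, 1.375]
wrist_force: [4.2, -4.8, 4.1]
finger_gap: 34.1
finger_force: 39.9
TCP board [[-61.67 -24.75]] z 41.96 rel yaw deg 2.63 F board [[-3.7 -5.3]] 4.1 34.10348609676368 39.891327023506165 17.35
```

```bash
python3 -m creep '[[-0.7,[0.1,0,0],0],[-0.7,[0.2,0,0],0],[-0.7,[0.3,0,0],0],[-0.7,[0.4,0,0],0],[-0.7,[0.4,0,0],0],[-0.7,[0.4,0,0],0]]' 60; python3 st.py
```

```text
clock: 17.95
eef_pos: [519.4, -75.8, 41.9]
eef_rot: [3.139, 0.004, 1.375]
wrist_force: [-0.2, -26.0, 2.4]
finger_gap: 33.8
finger_force: 59.4
TCP board [[-60.14 -24.76]] z 41.92 rel yaw deg 2.62 F board [[-25.3  -6. ]] 2.4 33.83174361148676 59.399691224098206 17.95
```

```bash
python3 -m creep '[[-0.7,[0,0,0],0],[-0.7,[0,0,0],0],[-0.7,[0,0,0],0],[-0.7,[0,0,0],0],[-0.7,[0,0,0],0],[-0.7,[0,0,0],0],[-0.7,[0,0,0],0],[-0.7,[0,0,0],0]]'; python3 st.py
python3 - <<'E'
from h import *
c=np.array([509.69,-11.52]);h=76.17
out=[]
for n,f,z in(("side","pics/s7.png",3.5),("scene","pics/sc7.png",3.5)):
    p,im=snap(n,f)
    q=proj(p,[[*c,40]])[0].astype(int)
    try: C,s,hh,cn=block(p,im,c,h);print(n,"block",C,s,hh-h)
    except Exception as e: print(n,e)
    out.append(cv2.resize(im[q[1]-60:q[1]+60,q[0]-65:q[0]+65],None,fx=3,fy=3,interpolation=cv2.INTER_CUBIC))
cv2.imwrite("pics/c7.png",np.hstack(out))
E
```

```text
clock: 18.75
eef_pos: [519.4, -75.8, 41.9]
eef_rot: [3.139, 0.004, 1.375]
wrist_force: [-0.7, -26.4, 3.4]
finger_gap: 33.5
finger_force: 59.4
TCP board [[-60.13 -24.78]] z 41.95 rel yaw deg 2.62 F board [[-25.8  -5.6]] 3.4 33.47434345732332 59.40056562423706 18.75
side block [-30.19660698 -11.22614549] [18.516374588012695, 25.883384704589844] -13.168282
scene attempt to get argmax of an empty sequence
```

View pics/c7.png

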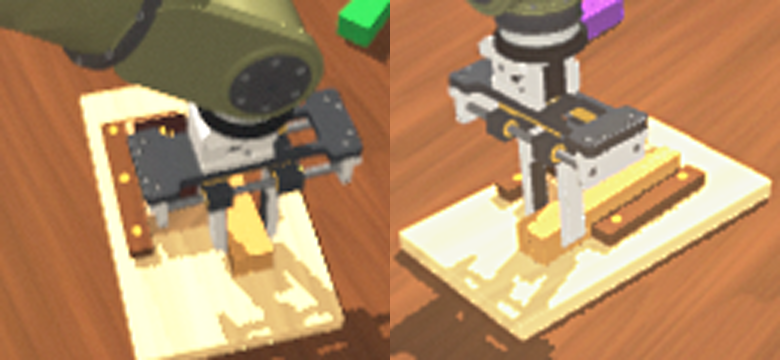

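The crops show the wedge flat in the gap beside the cleat, held near its butt, and static at about 26 N. I'll do one numeric check of the block from the wrist camera before handing in.

Run:
```python
from h import *
c=np.array([509.69,-11.52]);h=76.17
p,im=snap("wrist","pics/w8.png")
print("exp seated bed corners px",proj(p,np.c_[BC(c,h,[[-24,-1],[74,-1],[74,49],[-24,49]]),[58]*4]).round().tolist())
print("exp wood top edge y=-7, x=-30",proj(p,np.c_[BC(c,h,[[-30,-7],[-30,55]]),[52]*2]).round().tolist())
C,s,hh,cn=block(p,im,c,h);print(C,s,hh-h,cn.min(0),cn.max(0))
cv2.imwrite("pics/w8c.png",im)
```

```text
exp seated bed corners px [[276.0, 195.0], [279.0, -40.0], [154.0, -44.0], [171.0, 191.0]]
exp wood top edge y=-7, x=-30 [[290.0, 204.0], [165.0, 198.0]]
[17.35518519 22.67213788] [49.12264633178711, 83.79429626464844] 0.016921997 [161   0] [280 196]
```

View pics/w8c.png

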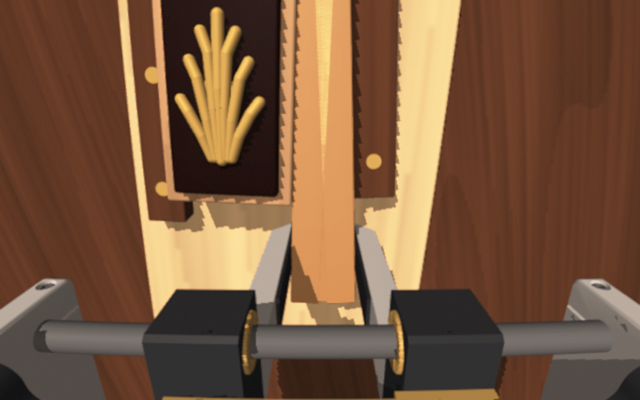

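The block's bed edges are within 1–1.5 mm of where they should be when seated, with yaw at 0.02°. The wedge tip works out at board x ≈ 90, against the nominal 91. Handing in.

```bash
python3 -c "
from cell import manip
print(manip.sign_off())"
```

```text
the job is handed in; nothing more can be done
None
```

I handed the job in at about 19 s on the robot's clock, with no verdict returned: the block measured flush against the fence and end stop to within about 1.5 mm, and the wedge is tight with its tip at about board x 90 mm, still gripped and pushed with about 26 N.

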